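# Rake a dropped balance weight out from under the jar shelf

## Robot

A 6-joint arm with a two-finger parallel gripper is mounted at the origin on the work surface. World frame = base frame: x ahead of the robot, y to its left, z up, the work surface at z = 0. Lengths are in m, angles in rad, forces in N, time in s.
With the tool pointing down it reaches from about 0.225 to 0.725 m from the base axis. Payload 3.1 kg.
Tool frame: the origin (TCP) lies on the centre line of the jaws, within the pads' length; the fingertips stand ctrl.tips_ahead ahead of it and the grasp point (between the pads) lies 2 mm behind it (ctrl.tips_ahead is the distance from the TCP to the fingertips, in m); z points along the fingers, y is the direction in which the jaws open and shut (so a half turn about z gives the same grasp; the last joint's range is limited). The gripper opens to 85 mm and grips with 20 to 120 N. Pads are 22 mm wide; open, the fingers measure 114 mm over their backs; the gripper's body (76 mm by 85 mm) begins 54 mm behind the grasp point. The pads swing forward as they close: fully open they stand 13 mm farther back than shut.
Start: joints at [1.032, 0.048, 0.099, 1.622, 0, 1.443], TCP at [0.21, 0.481, 0.218] pointing down, gripper open.
Joint ranges: [-2.91, 2.91], [-0.99, 1.94], [-1.21, 1.42], [-2.12, 2.29], [-1.49, 1.47], [-3.14, 3.14]. Speed limits (rad/s): [2.79, 2.79, 3.14, 3.14, 3.14, 3.14].

## Interface

Orientations are given as a unit quaternion [x, y, z, w].
In Python, from workcell import ctrl, imaging gives the robot as it stands.
- The arm moves only by the tool step_arm, never from a script. Its argument "steps" is a list of rows, each an object of numbers: "x", "y", "z": the shift along the tool's x, y, z in units of 40 mm (1.0 is 40 mm); "ax", "ay", "az": the turn, a rotation vector about the tool's x, y, z in units of 30 degrees (1.0 is 30 degrees). In form: [{"x": .., "y": .., "z": .., "ax": .., "ay": .., "az": ..}, ...]. A call has 1 to 8 rows; each row shifts and turns the pose as measured when the row begins, along the tool's axes as they then stand; what a row does not reach is not made up. A row lasts 1/10 s, in which the tool goes at most 50 mm and 8.59 degrees, less where a joint would pass 70% of its speed; a pose out of reach is approached as far as the arm can. A call with a number of a shift or a turn outside -1 to 1 is refused whole. A call with a gripper value outside its range is refused whole. "grip" is the gripper command: -1 is fully open, 1 is shut, values between are in proportion, set as the call begins (left out, the last holds). The fingers move at their own pace and stop on an object; the grip force is fixed at half the most. Time passes only in rows, so rows that do not move let the fingers close. It gives the time, the measured TCP pose, the force and the opening at its end, in the units of the state.
- ctrl.sense(): the state, without advancing time (a new reading comes with each control period).
- imaging.grab_frame(name): name is "side" or "top"; returns the picture (400x640x3 uint8, red, green, blue); there is no depth.
- imaging.camera_params(name): a dict with "fx", "fy", "cx", "cy" (pixels), "world_to_cam" (4x4, takes a point from world to camera coordinates). Camera axes: x right, y down, z forward; pixel columns grow to the right and rows downward; lengths in m; the calibration is good to about 2 mm. A picture is of the moment at which its call begins. camera_params takes no time and is no camera call.
- ctrl.sign_off(): hands the job in, once; it reports no verdict.
Trained networks look in the newest picture that a camera, given by its name, has taken for a name from the list of things; names that differ only in an ending like _2 or _b are one class to them, and where a whole thing is asked for, a point or a joint stands for the part that bears it (a point fixed in the world has none). Each returns a list of dicts, best first, with "confidence" (0 to 1); they miss things now and then, are a little off and sometimes report something else, mostly with a low value. They report only what shows in the picture. A call takes as long as a camera call. They do not tell look-alikes from the thing itself.
- imaging.cut_out(camera, thing): "mask" (400x640 bool, what is visible of it) and "location" ([column, row] in pixels, amid what is visible of it).
The state is a dict: "t": time; "joint_positions": joint angles; "qvel": joint speeds; "joint_torque": joint torques, N m; "ee_pos": TCP position; "tcp_rot": TCP orientation; "ft_force": force on the tool from outside, world axes, zero at the start; "moment": the same for the moment, N m; "finger_gap": finger opening in m.
Only numpy, scipy, OpenCV 4.12 (cv2) and the standard library are available. Lean on these libraries where they do the work, as an engineer would, in place of code of your own. Each camera call takes 0.05 s, during which the arm holds its last target. There are 200 camera calls.

## Task

A brass balance weight has rolled under the low jar shelf of the dispensary counter. Take the flat hooked probe, feel for the weight under the shelf and drag it out until it lies wholly on the rubber mat in front, then lay the probe flat on the bare counter, off the mat, and let go. Work gently: do not ram the shelf, do not bend the springy divider hidden beneath it by more than a centimetre, and leave the jar, the mortar and the carton where they are.

Things in the scene. Friction and masses are not known exactly. Their poses are not given: they have to be found in the camera images.
- shelf: Fixed low white shelf, 150 deep (x), 340 wide (y), board top 58 mm up; jars and envelopes on it stand 38 mm or more behind the front edge, up to 170 mm high. Origin: middle of its front edge, at counter height; +x goes in under it, +y left. Open only at the front; side walls at y = -158 and 158 mm, back wall at x = 138; steel floor 4.5 mm and ceiling 42 mm above the counter
- shelf_hidden (a point): Mid-cavity point of the shelf (its x 45, y 0 mm, floor height; axes as the shelf). A weight, pose not given, stands on the floor: brass disc 30 mm across, 14 high, knob to 26, 70 to 120 g. In the shelf's frame its centre is at x 25 to 65 mm and 20 to 36 mm to the right (-y) of the hidden divider, whose place is unknown: y -10 to 125 mm
- shelf_clear (a point): Mouth of the clear lane, on the shelf's front edge at its y -113 mm, floor height; axes as the shelf. Under the shelf the strip 45 mm to either side of this point (shelf y -158 to -68 mm) is always empty, right to the back wall
- mat: Thin fixed black rubber mat on the counter, right in front of the shelf and turned with it: 130 mm deep, 340 mm wide, 2 mm thick. Its frame is the same as the shelf's: the mat covers x = -132 to -2 mm, y = -170 to 170 mm. Empty at the start
- divider (a joint): Sideways bending in m of the springy upright steel divider hidden under the shelf: 0 untouched, growing as it is pushed to the shelf's +y; 0.4 N per mm, springs back. It runs along the shelf's x from 7 to 125 mm, 2 mm thick, from 6 to 38 mm above the counter. The value does not tell where it stands
- probe_grip (a point): Centre of the grip of the loose flat probe (110 g): an upright wooden block 34 long (x), 20 wide (y), from 5 to 60 mm above the probe's underside, this point 36 mm above it. Below, a flat aluminium L: blade 16 wide, 5 thick, from 18 mm behind to 150 mm ahead (+x) of this point, with a hook at its far end (x 138 to 150 mm) out to +y, ending 42 mm from the blade's centre line. z up
- probe_tip (a point): Far end of the probe's blade, on the blade's centre line, half-way up its 5 mm thickness; same axes as probe_grip
- jar: Bystander: small white lidded ceramic jar, 64 mm across, 100 high; origin under its centre
- mortar: Bystander: white ceramic bowl, 90 mm across, 60 high; origin under its centre
- carton: Bystander: grey carton 70 x 100 x 50 mm; origin under its centre
Things that resemble listed ones, but are neither listed nor needed, are in the scene too. There is more than one size of the part that bears probe_grip; the job needs the middle-sized.

How it is judged:
By the outcome, as a careful person would: the job done as asked, in the order asked, and still so for the second after the job is handed in, with the robot touching nothing.
It also fails if it takes over 64 s, if anything falls off the work surface, if the arm or the gripper's body presses on something with over 40 N, if the wrist force passes 120 N, or if a joint passes its speed limit or range.

## Working session

There is one attempt and no reset: what is moved stays moved. The work goes in short steps, Python scripts to look and compute and a tool call to move; the robot and the scene stay as the last step left them, time stands still between calls to the robot, and variables do not carry over. Pictures are saved under pics/ and viewed, about 8 in all and at most 12, crops included, and the job is handed in when it is done.

Besides the shell and the picture viewer there is one more tool, called after "Call:" as name(argument=value, ...), one argument or row to a line, values as JSON. step_arm: Moves the arm, as the interface text tells. Shifts and turns lie within -1 to 1; 1 stands for 40 mm of shift or 30 degrees of turn. Its arguments: {"type":"object","properties":{"steps":{"type":"array","items":{"type":"object","properties":{"x":{"type":"number"},"y":{"type":"number"},"z":{"type":"number"},"ax":{"type":"number"},"ay":{"type":"number"},"az":{"type":"number"}}}},"grip":{"type":"number"}},"required":["steps"]}

```bash
mkdir -p pics; ls; cat > h.py <<'E'
import numpy as np,cv2
from workcell import ctrl,imaging
def ray(cam,u,v,z):
    p=imaging.camera_params(cam);T=np.array(p["world_to_cam"]);R=T[:3,:3];c=-R.T@T[:3,3]
    d=R.T@np.array([(u-p["cx"])/p["fx"],(v-p["cy"])/p["fy"],1]);return c+d*(z-c[2])/d[2]
def proj(cam,P):
    p=imaging.camera_params(cam);T=np.array(p["world_to_cam"]);P=np.atleast_2d(P)
    q=P@T[:3,:3].T+T[:3,3];return np.c_[q[:,0]/q[:,2]*p["fx"]+p["cx"],q[:,1]/q[:,2]*p["fy"]+p["cy"]]
def save(cam,name):
    im=imaging.grab_frame(cam);cv2.imwrite(f"pics/{name}.png",np.ascontiguousarray(im[:,:,::-1]));return im
E
python3 - <<'E'
from h import *
print(ctrl.sense()); print(ctrl.tips_ahead)
for c in("top","side"):
    save(c,c+"0");p=imaging.camera_params(c);T=np.array(p["world_to_cam"]);print(c,p["fx"],-T[:3,:3].T@T[:3,3])
    for n in("shelf","mat","probe_grip","jar","mortar","carton"):
        for d in imaging.cut_out(c,n)[:4]:
            m=d["mask"].astype(np.uint8);r=cv2.minAreaRect(cv2.findNonZero(m)) if m.any() else None
            print(c,n,round(d["confidence"],2),np.round(d["location"]),m.sum(),r)
E
```

```text
pics
{'t': 0.0, 'joint_positions': array([1.03217225e+00, 4.87386586e-02, 9.75990462e-02, 1.62196555e+00,
       1.91140541e-05, 1.44299607e+00]), 'qvel': array([-0.00157872,  0.0002236 ,  0.00052921,  0.0007925 , -0.00031691,
       -0.00028371]), 'joint_torque': array([ 8.74379457e-04, -3.38779056e+01,  3.20015788e+01,  2.01043283e-02,
       -1.03646298e-04, -7.75989406e-06]), 'ee_pos': array([0.20935005, 0.48077391, 0.21722406]), 'tcp_rot': array([ 2.03970298e-01,  9.78976396e-01, -1.08779293e-03, -3.86617848e-04]), 'ft_force': array([ 0.03707063, -0.62745053, -0.15077708]), 'moment': array([ 0.00683297, -0.00736185,  0.00316252]), 'finger_gap': 0.084813183732161}
0.017
top 371.7605894222139 [ 0.33252099 -0.1517315   1.32684257]
top shelf 0.64 [278. 159.] 4411 ((276.4058837890625, 157.42352294921875), (46.61331558227539, 97.51409149169922), 84.0938491821289)
top mat 0.81 [283. 195.] 3336 ((281.73193359375, 198.886474609375), (36.34778594970703, 94.63178253173828), 84.14398956298828)
top probe_grip 0.7 [364. 201.] 301 ((365.5, 199.0), (46.0, 13.0), 90.0)
top probe_grip 0.62 [463. 
[... 1093 characters left out ...]
921875, 310.8193664550781), (32.65317153930664, 99.56144714355469), 80.99149322509766)
side probe_grip 0.77 [312. 272.] 269 ((317.5637512207031, 267.5578308105469), (14.272048950195312, 37.586692810058594), 60.64224624633789)
side jar 0.73 [204. 168.] 475 ((203.2699737548828, 165.88999938964844), (29.274221420288086, 17.819089889526367), 81.8698959350586)
side mortar 0.91 [218. 152.] 341 ((220.5, 153.0), (18.0, 21.0), 90.0)
side mortar 0.21 [314. 175.] 3991 ((313.4974365234375, 169.33230590820312), (98.75467681884766, 56.047760009765625), 21.974506378173828)
side carton 0.59 [398. 221.] 913 ((397.9000244140625, 221.30001831054688), (38.57978439331055, 27.195587158203125), 18.434947967529297)
```

View pics/top0.png

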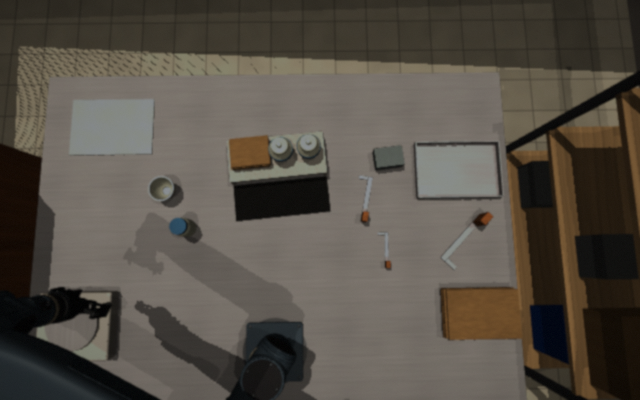

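View pics/side0.png

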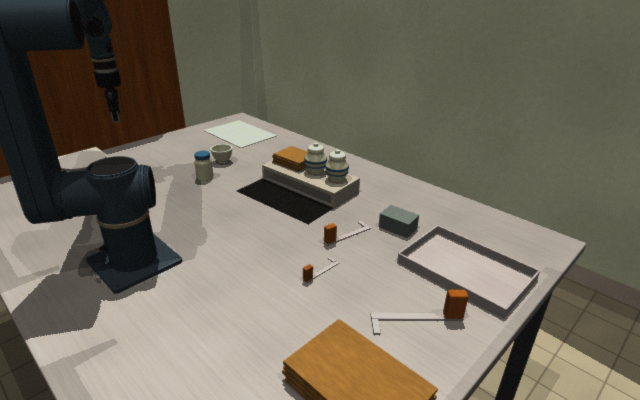

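The top picture shows the shelf at (278,158), the mat at (282,199) and the robot base at the bottom. There are three probes. The middle-sized one has its grip at about (365,215) and its hook at (366,178), 46 px ≈ 164 mm long, which fits 168 mm. The jar is at (180,227), the mortar at (161,188) and the carton at (388,157).

```bash
python3 - <<'E'
from h import *
im=cv2.imread("pics/top0.png");c=im[120:270,215:415];cv2.imwrite("pics/c1.png",cv2.convertScaleAbs(cv2.resize(c,None,fx=4,fy=4,interpolation=cv2.INTER_CUBIC),alpha=1.8))
im=imaging.grab_frame("top")
h=cv2.cvtColor(im,cv2.COLOR_RGB2HSV)
g=im[150:235,225:340].max(2); m=np.zeros((400,640),np.uint8); m[150:235,225:340]=(g<40)
m=cv2.morphologyEx(m,cv2.MORPH_OPEN,np.ones((3,3)))
cn=max(cv2.findContours(m,0,2)[0],key=cv2.contourArea)
W=np.array([ray("top",u,v,0.002)[:2] for u,v in cn[:,0]]).astype(np.float32)
print("mat",cv2.minAreaRect(W),cv2.boxPoints(cv2.minAreaRect(W)))
# orange grips
for cam in("top","side"):
    i=imaging.grab_frame(cam) if cam=="side" else im
    h=cv2.cvtColor(i,cv2.COLOR_RGB2HSV);b=((h[...,0]<14)&(h[...,1]>150)&(h[...,2]>70)).astype(np.uint8)
    n,l,s,ce=cv2.connectedComponentsWithStats(b)
    for k in range(1,n):
        if 15<s[k,4]<1000: print(cam,s[k],ce[k],ray(cam,*ce[k],0.06 if cam=="top" else .034))
for k,d in enumerate(imaging.cut_out("top","probe_grip")):
    q=np.argwhere(d["mask"])[:,::-1]; w=np.array([ray("top",*x,0.004)[:2] for x in q]);
    if abs(d["location"][0]-365)<10:
        print(d["location"]); 
        for v in range(q[:,1].min(),q[:,1].max()+1,3): s=q[q[:,1]==v][:,0]; print(v,s.min(),s.max(),ray("top",s.mean(),v,0.004))
E
```

```text
mat ((0.5265107154846191, -0.024450361728668213), (0.13212472200393677, 0.33489251136779785), 5.174219131469727) [[ 0.44561648  0.13635576]
 [ 0.47581863 -0.19717208]
 [ 0.60740495 -0.18525648]
 [ 0.5772028   0.14827135]]
top [362 212   6   9  47] [364.63829787 216.19148936] [ 0.44910119 -0.3142149   0.06      ]
top [481 213  11  12  75] [485.85333333 218.05333333] [ 0.43726021 -0.72977447  0.06      ]
top [386 262   4   6  23] [387.56521739 264.39130435] [ 0.285443   -0.38650797  0.06      ]
side [325 224  11   6  43] [329.88372093 226.30232558] [ 0.47504439 -0.29256839  0.034     ]
side [304 265   8   6  30] [307.43333333 267.26666667] [ 0.29164541 -0.38519052  0.034     ]
side [448 289  20   9 152] [457.65131579 293.26973684] [ 0.48108816 -0.70790259  0.034     ]
[365.3, 201.4]
176 361 363 [ 0.60061019 -0.31621611  0.004     ]
179 364 372 [ 0.58927368 -0.33764959  0.004     ]
182 368 371 [ 0.57816317 -0.34273755  0.004     ]
185 368 371 [ 0.56714481 -0.34238673  0.004     ]
188 367 371 [ 0.55617376 -0.34022953  0.004     ]
191 366 370 [ 0.54525015 -0.33627212  0.004     ]
194 365 370 [ 0.53432841 -0.33412665  0.004     ]
197 364 370 [ 0.52343115 -0.331986    0.004     ]
200 364 369 [ 0.51255831 -0.32985013  0.004     ]
203 363 369 [ 0.50170979 -0.32771905  0.004     ]
206 363 368 [ 0.49088552 -0.32559273  0.004     ]
209 362 368 [ 0.48008541 -0.32347116  0.004     ]
212 362 368 [ 0.46928609 -0.32314516  0.004     ]
215 362 368 [ 0.45851063 -0.32281988  0.004     ]
218 361 368 [ 0.44778239 -0.32070843  0.004     ]
221 362 366 [ 0.437078   -0.31860168  0.004     ]
```

View pics/c1.png

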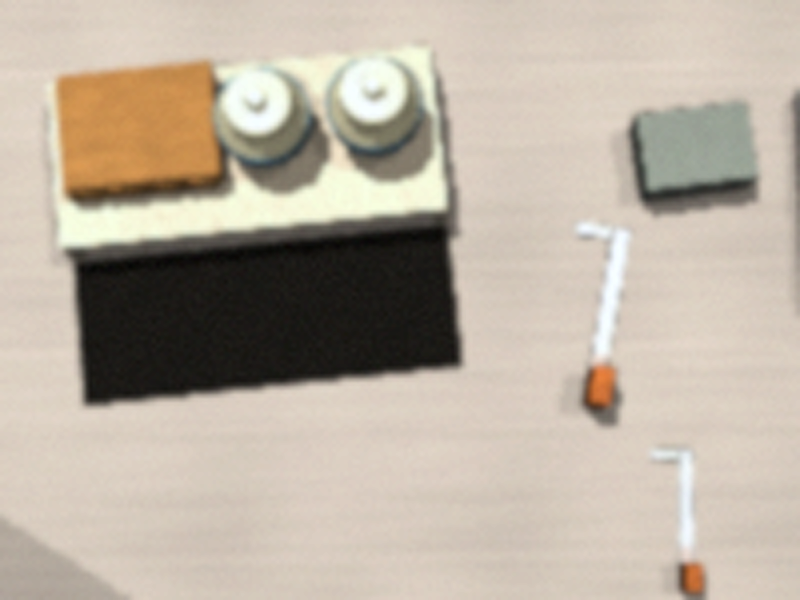

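```bash
cat >> h.py <<'E'
from scipy.spatial.transform import Rotation as Ro
O=np.array([0.5915,-0.0185]);YS=5.17
def S2W(x,y): a=np.radians(YS);return O+np.array([[np.cos(a),-np.sin(a)],[np.sin(a),np.cos(a)]])@[x,y]
def W2S(p): a=np.radians(YS);return np.array([[np.cos(a),np.sin(a)],[-np.sin(a),np.cos(a)]])@(np.array(p)[:2]-O)
def go(x,y,z,yaw):
    """remaining move to TCP (x,y,z) with probe heading yaw deg, in tool units"""
    s=ctrl.sense();R=Ro.from_quat(s["tcp_rot"]);d=R.inv().apply(np.array([x,y,z])-s["ee_pos"])/0.04
    T=Ro.from_euler("z",yaw+180,degrees=True)*Ro.from_euler("x",180,degrees=True)
    print("t",s["t"],"pos",np.round(s["ee_pos"],4),"d",np.round(d,3),"rot",np.round((R.inv()*T).as_rotvec(degrees=True)/30,3),"F",np.round(s["ft_force"],2),"gap",round(s["finger_gap"],4))
E
python3 -c "
from h import *
go(0.448,-0.3145,0.2,-10.5)"
```

```text
t 0.85 pos [0.2097 0.4813 0.2184] d [-13.408 -15.861   0.46 ] rot [ 0.     0.    -0.435] F [-0.13 -0.32  0.33] gap 0.0854
```

Call:
step_arm(
  grip=-1,
  steps=[
    {"x": -0.8,"y": -0.94},
    {"x": -0.8,"y": -0.94},
    {"x": -0.8,"y": -0.94},
    {"x": -0.8,"y": -0.94},
    {"x": -0.8,"y": -0.94},
    {"x": -0.8,"y": -0.94},
    {"x": -0.8,"y": -0.94},
    {"x": -0.8,"y": -0.94},
  ],
)

```text
$.steps[0]: bad value
```

Call:
step_arm(
  steps=[
    {"x": -0.8,"y": -0.94},
    {"x": -0.8,"y": -0.94},
    {"x": -0.8,"y": -0.94},
    {"x": -0.8,"y": -0.94},
    {"x": -0.8,"y": -0.94},
    {"x": -0.8,"y": -0.94},
    {"az": -0.2},
    {"az": -0.2},
  ],
)

```text
$.steps[0]: bad value
```

```bash
python3 -c "
from h import *
go(0.448,-0.3145,0.15,-10.5)"
```

```text
t 0.85 pos [0.2097 0.4813 0.2184] d [-13.408 -15.861   1.71 ] rot [ 0.     0.    -0.435] F [-0.13 -0.32  0.33] gap 0.0854
```

Call:
step_arm(
  grip=-1,
  steps=[
    {"x": -0.8,"y": -0.94,"z": 0,"ax": 0,"ay": 0,"az": 0},
    {"x": -0.8,"y": -0.94,"z": 0,"ax": 0,"ay": 0,"az": 0},
    {"x": -0.8,"y": -0.94,"z": 0,"ax": 0,"ay": 0,"az": 0},
    {"x": -0.8,"y": -0.94,"z": 0,"ax": 0,"ay": 0,"az": 0},
    {"x": -0.8,"y": -0.94,"z": 0,"ax": 0,"ay": 0,"az": 0},
    {"x": -0.8,"y": -0.94,"z": 0,"ax": 0,"ay": 0,"az": 0},
    {"x": -0.8,"y": -0.94,"z": 0,"ax": 0,"ay": 0,"az": 0},
    {"x": -0.8,"y": -0.94,"z": 0,"ax": 0,"ay": 0,"az": 0},
  ],
)

```text
t: 1.65
ee_pos: [0.3269, 0.1013, 0.2162]
tcp_rot: [0.196, 0.981, 0.0, 0.002]
ft_force: [1.8, 0.2, -0.4]
finger_gap: 0.0853
```

Call:
step_arm(
  steps=[
    {"x": -0.8,"y": -0.94,"z": 0,"ax": 0,"ay": 0,"az": 0},
    {"x": -0.8,"y": -0.94,"z": 0,"ax": 0,"ay": 0,"az": 0},
    {"x": -0.8,"y": -0.94,"z": 0,"ax": 0,"ay": 0,"az": 0},
    {"x": -0.8,"y": -0.94,"z": 0,"ax": 0,"ay": 0,"az": 0},
    {"x": -0.8,"y": -0.94,"z": 0,"ax": 0,"ay": 0,"az": 0},
    {"x": -0.8,"y": -0.94,"z": 0,"ax": 0,"ay": 0,"az": 0},
    {"x": 0,"y": 0,"z": 0,"ax": 0,"ay": 0,"az": -0.2},
    {"x": 0,"y": 0,"z": 0,"ax": 0,"ay": 0,"az": -0.2},
  ],
)

```text
t: 2.45
ee_pos: [0.4168, -0.1926, 0.2177]
tcp_rot: [0.095, 0.995, -0.001, 0.007]
ft_force: [0.4, 0.7, -0.4]
finger_gap: 0.0853
```

```bash
python3 -c "
from h import *
go(0.448,-0.3145,0.15,-10.5)"
```

```text
t 2.45 pos [ 0.4168 -0.1926  0.2177] d [-1.321 -2.844  1.711] rot [ 0.     0.025 -0.015] F [ 0.37  0.68 -0.39] gap 0.0853
```

Call:
step_arm(
  steps=[
    {"x": -0.4,"y": -0.85,"z": 0.3,"ax": 0,"ay": 0,"az": 0},
    {"x": -0.4,"y": -0.85,"z": 0.3,"ax": 0,"ay": 0,"az": 0},
    {"x": -0.4,"y": -0.85,"z": 0.3,"ax": 0,"ay": 0,"az": 0},
    {"x": -0.1,"y": -0.3,"z": 0.8,"ax": 0,"ay": 0.02,"az": 0},
    {"x": 0,"y": 0,"z": 0,"ax": 0,"ay": 0,"az": 0},
  ],
)

```text
t: 2.95
ee_pos: [0.4493, -0.3208, 0.1499]
tcp_rot: [0.095, 0.995, -0.001, 0.003]
ft_force: [-0.8, 1.1, -1.1]
finger_gap: 0.0854
```

```bash
python3 - <<'E'
from h import *
go(0.448,-0.3145,0.15,-10.5)
im=save("side","s1");a=im[190:290,260:400];b=save("top","t1")[150:250,300:440]
f=lambda i:cv2.convertScaleAbs(cv2.resize(i[:,:,::-1],None,fx=4,fy=4,interpolation=cv2.INTER_CUBIC),alpha=1.4)
cv2.imwrite("pics/c2.png",np.vstack([f(a),f(b)])[:,:,:][:800])
cv2.imwrite("pics/c2.png",cv2.resize(np.hstack([f(a),f(b)]),(800,286)))
E
```

```text
t 2.95 pos [ 0.4493 -0.3208  0.1499] d [ 0.061  0.148 -0.002] rot [-0.002  0.013 -0.013] F [-0.79  1.07 -1.1 ] gap 0.0854
```

View pics/c2.png

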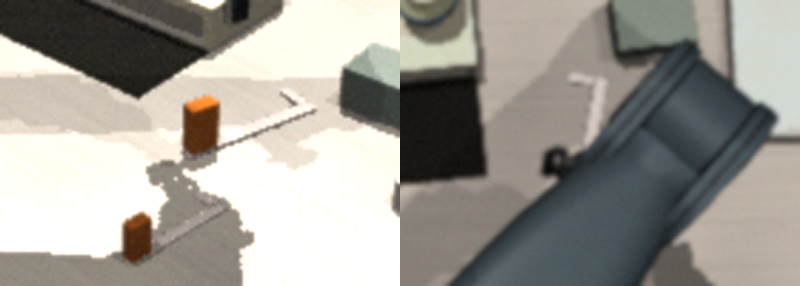

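The crop shows the block, probe and hook undisturbed, with the gripper hanging above (outside the side crop). I'll use the top face of the block at side pixel (330.4,225.7) as a cross-check.

```bash
python3 - <<'E'
from h import *
print(ray("side",330.4,225.7,0.06), ray("side",*(np.array([306,104])/2.857+[260,190]),0.005), ray("top",370.5,177.75,0.005))
go(0.448,-0.3145,0.04,-10.5)
E
```

```text
[ 0.44883566 -0.31830794  0.06      ] [ 0.59077498 -0.34359481  0.005     ] [ 0.59357235 -0.34671665  0.005     ]
t 3.05 pos [ 0.4511 -0.3208  0.1552] d [0.144 0.155 2.878] rot [-0.009  0.026 -0.01 ] F [0.1  0.38 0.94] gap 0.0854
```

Call:
step_arm(
  steps=[
    {"x": 0.08,"y": 0.09,"z": 0.7,"ax": 0,"ay": 0.02,"az": 0},
    {"x": 0,"y": 0,"z": 0.7,"ax": 0,"ay": 0,"az": 0},
    {"x": 0,"y": 0,"z": 0.6,"ax": 0,"ay": 0,"az": 0},
    {"x": 0,"y": 0,"z": 0.4,"ax": 0,"ay": 0,"az": 0},
  ],
)

```text
t: 3.45
ee_pos: [0.456, -0.3186, 0.071]
tcp_rot: [0.092, 0.996, -0.008, 0.011]
ft_force: [0.0, -0.4, -0.2]
finger_gap: 0.0852
```

```bash
python3 -c "
from h import *
go(0.448,-0.317,0.04,-10.8)"
```

```text
t 3.45 pos [ 0.456  -0.3186  0.071 ] d [0.22  0.013 0.771] rot [-0.028  0.043  0.009] F [ 0.05 -0.36 -0.22] gap 0.0852
```

Call:
step_arm(
  steps=[
    {"x": 0.2,"y": 0,"z": 0.3,"ax": -0.02,"ay": 0.04,"az": 0},
    {"x": 0,"y": 0,"z": 0.2,"ax": 0,"ay": 0,"az": 0},
    {"x": 0,"y": 0,"z": 0.1,"ax": 0,"ay": 0,"az": 0},
  ],
)

```text
t: 3.75
ee_pos: [0.4493, -0.3158, 0.0498]
tcp_rot: [0.09, 0.996, -0.003, 0.002]
ft_force: [-0.0, 1.0, -0.3]
finger_gap: 0.0855
```

```bash
python3 -c "
from h import *
go(0.448,-0.317,0.04,-10.8)"
```

```text
t 3.75 pos [ 0.4493 -0.3158  0.0498] d [ 0.028 -0.034  0.244] rot [-0.01   0.008  0.015] F [-0.04  1.04 -0.3 ] gap 0.0855
```

Call:
step_arm(
  steps=[
    {"x": 0,"y": -0.02,"z": 0.2,"ax": -0.01,"ay": 0,"az": 0},
    {"x": 0,"y": 0,"z": 0.05,"ax": 0,"ay": 0,"az": 0},
  ],
)

```text
t: 3.95
ee_pos: [0.4502, -0.3172, 0.0409]
tcp_rot: [0.09, 0.996, -0.001, 0.003]
ft_force: [-0.3, -0.0, 0.4]
finger_gap: 0.0853
```

Call:
step_arm(
  grip=1,
  steps=[
    {"x": 0,"y": 0,"z": 0,"ax": 0,"ay": 0,"az": 0},
    {"x": 0,"y": 0,"z": 0,"ax": 0,"ay": 0,"az": 0},
    {"x": 0,"y": 0,"z": 0,"ax": 0,"ay": 0,"az": 0},
    {"x": 0,"y": 0,"z": 0,"ax": 0,"ay": 0,"az": 0},
    {"x": 0,"y": 0,"z": 0,"ax": 0,"ay": 0,"az": 0},
    {"x": 0,"y": 0,"z": 0,"ax": 0,"ay": 0,"az": 0},
    {"x": 0,"y": 0,"z": 0,"ax": 0,"ay": 0,"az": 0},
    {"x": 0,"y": 0,"z": 0,"ax": 0,"ay": 0,"az": 0},
  ],
)

```text
t: 4.75
ee_pos: [0.4511, -0.3185, 0.0426]
tcp_rot: [0.09, 0.996, -0.002, 0.005]
ft_force: [0.4, 0.5, -0.1]
finger_gap: 0.0177
```

```bash
python3 -c "
from h import *
print(np.array([ctrl.sense()['ft_force'] for i in range(3)]))
go(0.448,-0.317,0.04,-10.8)
p=S2W(-.21,-.118);print(p);go(*p,.12,YS)"
```

```text
[[ 0.38174818  0.50898686 -0.05650612]
 [ 0.38174818  0.50898686 -0.05650612]
 [ 0.38174818  0.50898686 -0.05650612]]
t 4.75 pos [ 0.4511 -0.3185  0.0426] d [0.084 0.022 0.065] rot [-0.006  0.018  0.015] F [ 0.38  0.51 -0.06] gap 0.0177
[ 0.39298745 -0.15494328]
t 4.75 pos [ 0.4511 -0.3185  0.0426] d [ 2.147  3.754 -1.965] rot [-0.008  0.017 -0.518] F [ 0.38  0.51 -0.06] gap 0.0177
```

Call:
step_arm(
  steps=[
    {"x": 0.3,"y": 0,"z": -0.4,"ax": 0,"ay": 0,"az": 0},
    {"x": 0.3,"y": 0.2,"z": -0.6,"ax": 0,"ay": 0,"az": -0.1},
    {"x": 0.3,"y": 0.5,"z": -0.6,"ax": 0,"ay": 0,"az": -0.15},
    {"x": 0.4,"y": 0.6,"z": -0.3,"ax": 0,"ay": 0,"az": -0.15},
    {"x": 0.4,"y": 0.6,"z": 0,"ax": 0,"ay": 0,"az": -0.1},
    {"x": 0.4,"y": 0.6,"z": 0,"ax": 0,"ay": 0,"az": 0},
    {"x": 0.2,"y": 0.6,"z": 0,"ax": 0,"ay": 0,"az": 0},
    {"x": 0,"y": 0,"z": 0,"ax": 0,"ay": 0,"az": 0},
  ],
)

```text
t: 5.55
ee_pos: [0.3542, -0.1857, 0.1179]
tcp_rot: [-0.045, 0.999, -0.001, 0.003]
ft_force: [-0.8, -0.9, -0.8]
finger_gap: 0.0174
```

```bash
python3 -c "
from h import *
p=S2W(-.21,-.118);go(*p,.1,YS)"
```

```text
t 5.55 pos [ 0.3542 -0.1857  0.1179] d [-1.034  0.679  0.451] rot [-0.003  0.01   0.001] F [-0.83 -0.85 -0.82] gap 0.0174
```

Call:
step_arm(
  steps=[
    {"x": -0.4,"y": 0.5,"z": 0.6,"ax": 0,"ay": 0.01,"az": 0},
    {"x": -0.4,"y": 0.2,"z": 0.6,"ax": 0,"ay": 0,"az": 0},
    {"x": -0.1,"y": 0,"z": 0.3,"ax": 0,"ay": 0,"az": 0},
    {"x": 0,"y": 0,"z": 0,"ax": 0,"ay": 0,"az": 0},
    {"x": 0,"y": 0,"z": 0,"ax": 0,"ay": 0,"az": 0},
  ],
)

```text
t: 6.05
ee_pos: [0.3896, -0.1565, 0.0574]
tcp_rot: [-0.045, 0.999, -0.003, 0.001]
ft_force: [-0.4, 0.1, -1.7]
finger_gap: 0.0176
```

```bash
python3 - <<'E'
from h import *
p=S2W(-.21,-.118);go(*p,.05,YS)
s=ctrl.sense();R=Ro.from_quat(s["tcp_rot"])
f=lambda i:cv2.convertScaleAbs(i,alpha=1.4)
P=np.array([R.apply([-a,b,c])+s["ee_pos"] for a,b,c in [(150,0,.0),(150,42,0),(138,42,0),(138,8,0),(17,8,0)] for a,b,c in [(a/1e3,b/1e3,.0375)]])
C=np.array([list(S2W(x,y))+[.002] for x,y in [(-.132,-.17),(-.132,.17),(-.002,-.17),(-.002,.17)]])
C2=np.array([list(S2W(x,y))+[.058] for x,y in [(0,-.17),(0,.17),(.15,-.17),(.15,.17)]])
out=[]
for cam,(u0,v0) in (("side",(225,130)),("top",(215,120))):
    im=f(save(cam,cam+"2"))[v0:v0+140,u0:u0+140,::-1];im=cv2.resize(im,None,fx=4,fy=4,interpolation=cv2.INTER_CUBIC)
    for Q,c in ((P,(0,255,0)),(C,(255,0,0)),(C2,(0,0,255))):
        for q in proj(cam,Q): cv2.circle(im,tuple(int(v) for v in (q-[u0,v0]+.5)*4),2,c,-1)
    out.append(im)
cv2.imwrite("pics/c3.png",cv2.resize(np.hstack(out),(800,400)))
E
```

```text
t 6.05 pos [ 0.3896 -0.1565  0.0574] d [-0.087  0.033  0.185] rot [-0.013  0.004 -0.001] F [-0.38  0.14 -1.69] gap 0.0176
```

View pics/c3.png

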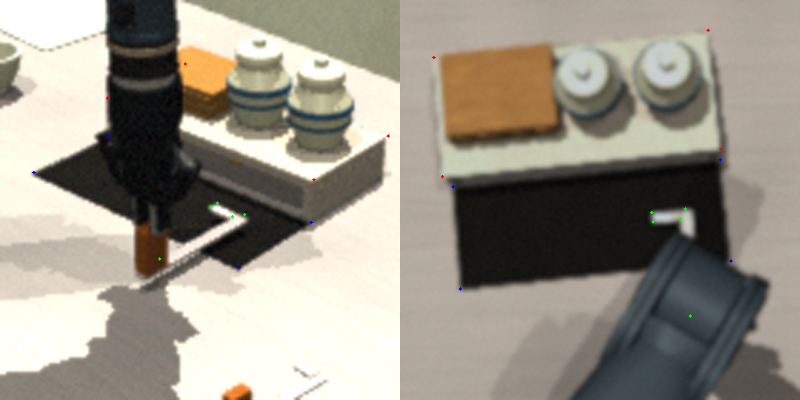

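The overlay agrees: the hook corners (green) and mat corners (blue) match in both views to about 2 mm, so the probe sits square in the grip. In the side view, a brownish spot at about (308,187) near the shelf mouth deserves a zoom.

```bash
python3 - <<'E'
from h import *
i=cv2.imread("pics/side2.png")[165:215,265:345]
a=cv2.imread("pics/side0.png")[165:215,265:345]
f=lambda i:cv2.convertScaleAbs(cv2.resize(i,None,fx=8,fy=8,interpolation=cv2.INTER_CUBIC).astype(np.uint8),alpha=2.2)
cv2.imwrite("pics/c4.png",cv2.resize(np.vstack([f(i),f(a)]),(480,600)))
E
```

```text
(no output)
```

View pics/c4.png

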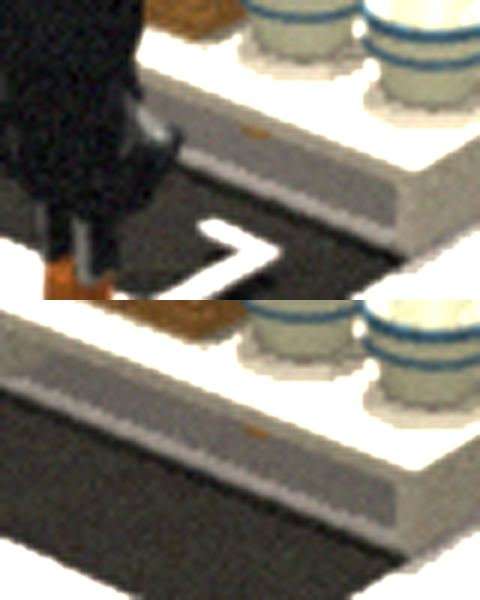

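A brass sliver shows just under the lip at side pixel about (307.7,187), which is probably the disc's near lower edge. I'll compute where that ray meets disc heights.

```bash
python3 - <<'E'
from h import *
for u,v in ((305.3,186.3),(307.7,187),(310,187.7),(307.7,188)):
    for z in (.0045,.0185,.030): print(u,v,z,np.round(W2S(ray("side",u,v,z))*1e3,1))
p=S2W(-.042,-.118);go(*p,.051,YS)
E
```

```text
305.3 186.3 0.0045 [47.  -2.7]
305.3 186.3 0.0185 [ 27.  -20.1]
305.3 186.3 0.03 [ 10.5 -34.4]
307.7 187 0.0045 [ 48.6 -12.8]
307.7 187 0.0185 [ 28.5 -30.1]
307.7 187 0.03 [ 12.  -44.2]
310 187.7 0.0045 [ 49.9 -22.7]
310 187.7 0.0185 [ 29.8 -39.7]
310 187.7 0.03 [ 13.3 -53.7]
307.7 188 0.0045 [ 42.7 -17.9]
307.7 188 0.0185 [ 22.7 -35. ]
307.7 188 0.03 [  6.3 -49. ]
t 6.15 pos [ 0.3898 -0.1568  0.0579] d [-4.282  0.045  0.187] rot [-0.014  0.006 -0.002] F [-0.28  0.66 -1.58] gap 0.0175
```

Call:
step_arm(
  steps=[
    {"x": -0.3,"y": 0.04,"z": 0.1,"ax": -0.01,"ay": 0,"az": 0},
    {"x": -0.4,"y": 0,"z": 0.02,"ax": 0,"ay": 0,"az": 0},
    {"x": -0.4,"y": 0,"z": 0,"ax": 0,"ay": 0,"az": 0},
    {"x": -0.3,"y": 0,"z": 0,"ax": 0,"ay": 0,"az": 0},
    {"x": 0,"y": 0,"z": 0,"ax": 0,"ay": 0,"az": 0},
  ],
)

```text
t: 6.65
ee_pos: [0.449, -0.1549, 0.0586]
tcp_rot: [-0.042, 0.999, -0.004, 0.005]
ft_force: [-0.0, -0.7, -1.4]
finger_gap: 0.0174
```

```bash
python3 - <<'E'
from h import *
p=S2W(-.042,-.118);go(*p,.051,YS)
E
```

```text
t 6.65 pos [ 0.449  -0.1549  0.0586] d [-2.803  0.146  0.215] rot [-0.015  0.018 -0.013] F [-0.05 -0.71 -1.41] gap 0.0174
```

Call:
step_arm(
  steps=[
    {"x": 0,"y": 0.1,"z": 0.2,"ax": -0.02,"ay": 0.02,"az": -0.015},
    {"x": 0,"y": 0,"z": 0.1,"ax": 0,"ay": 0.01,"az": 0},
    {"x": 0,"y": 0,"z": 0.05,"ax": 0,"ay": 0,"az": 0},
  ],
)

```text
t: 6.95
ee_pos: [0.4481, -0.1515, 0.0447]
tcp_rot: [-0.045, 0.999, 0.001, -0.004]
ft_force: [-0.7, -0.1, 0.1]
finger_gap: 0.0174
```

```bash
python3 - <<'E'
from h import *
p=S2W(-.042,-.118);go(*p,.051,YS)
E
```

```text
t 6.95 pos [ 0.4481 -0.1515  0.0447] d [-2.819  0.038 -0.179] rot [ 0.005 -0.014  0.001] F [-0.72 -0.12  0.08] gap 0.0174
```

Call:
step_arm(
  steps=[
    {"x": 0,"y": 0,"z": -0.15,"ax": 0,"ay": -0.01,"az": 0},
    {"x": -0.3,"y": 0,"z": 0,"ax": 0,"ay": 0,"az": 0},
    {"x": -0.3,"y": 0,"z": 0,"ax": 0,"ay": 0,"az": 0},
    {"x": -0.3,"y": 0,"z": 0,"ax": 0,"ay": 0,"az": 0},
  ],
)

```text
t: 7.35
ee_pos: [0.484, -0.1479, 0.0503]
tcp_rot: [-0.044, 0.999, 0.002, -0.002]
ft_force: [0.5, 0.1, -0.4]
finger_gap: 0.0174
```

```bash
python3 - <<'E'
from h import *
p=S2W(-.042,-.118);go(*p,.051,YS)
E
```

```text
t 7.35 pos [ 0.484  -0.1479  0.0503] d [-1.919  0.031 -0.023] rot [ 0.007 -0.007 -0.003] F [ 0.47  0.13 -0.45] gap 0.0174
```

Call:
step_arm(
  steps=[
    {"x": -0.3,"y": 0.02,"z": -0.02,"ax": 0.01,"ay": -0.01,"az": 0},
    {"x": -0.35,"y": 0,"z": 0,"ax": 0,"ay": 0,"az": 0},
    {"x": -0.35,"y": 0,"z": 0,"ax": 0,"ay": 0,"az": 0},
    {"x": -0.3,"y": 0,"z": 0,"ax": 0,"ay": 0,"az": 0},
    {"x": -0.3,"y": 0,"z": 0,"ax": 0,"ay": 0,"az": 0},
    {"x": -0.1,"y": 0,"z": 0,"ax": 0,"ay": 0,"az": 0},
    {"x": 0,"y": 0,"z": 0,"ax": 0,"ay": 0,"az": 0},
  ],
)

```text
t: 8.05
ee_pos: [0.5616, -0.1388, 0.0513]
tcp_rot: [-0.046, 0.999, -0.001, 0.003]
ft_force: [-0.4, 0.2, -0.9]
finger_gap: 0.0175
```

```bash
python3 - <<'E'
from h import *
print(W2S(ctrl.sense()["ee_pos"]))
p=S2W(-.042,-.045);go(*p,.051,YS)
E
```

```text
[-0.04057729 -0.1171057 ]
t 8.05 pos [ 0.5616 -0.1388  0.0513] d [3.200e-02 1.803e+00 1.000e-03] rot [-0.006  0.012  0.004] F [-0.43  0.17 -0.93] gap 0.0175
```

Call:
step_arm(
  steps=[
    {"x": 0,"y": 0.25,"z": 0,"ax": -0.01,"ay": 0.01,"az": 0},
    {"x": 0,"y": 0.25,"z": 0,"ax": 0,"ay": 0,"az": 0},
    {"x": 0,"y": 0.25,"z": 0,"ax": 0,"ay": 0,"az": 0},
    {"x": 0,"y": 0.25,"z": 0,"ax": 0,"ay": 0,"az": 0},
    {"x": 0,"y": 0.25,"z": 0,"ax": 0,"ay": 0,"az": 0},
    {"x": 0,"y": 0.2,"z": 0,"ax": 0,"ay": 0,"az": 0},
    {"x": 0,"y": 0,"z": 0,"ax": 0,"ay": 0,"az": 0},
  ],
)

```text
t: 8.75
ee_pos: [0.5536, -0.0744, 0.0512]
tcp_rot: [-0.047, 0.999, 0.002, -0.001]
ft_force: [-0.3, -0.4, -1.0]
finger_gap: 0.0175
```

```bash
python3 - <<'E'
from h import *
print(W2S(ctrl.sense()["ee_pos"]))
p=S2W(-.042,-.045);go(*p,.051,YS)
E
```

```text
[-0.04278571 -0.05226323]
t 8.75 pos [ 0.5536 -0.0744  0.0512] d [-0.02   0.181  0.007] rot [ 0.008 -0.003  0.006] F [-0.3  -0.45 -0.97] gap 0.0175
```

Call:
step_arm(
  steps=[
    {"x": 0,"y": 0.15,"z": 0,"ax": 0.01,"ay": 0,"az": 0},
    {"x": 0,"y": 0.12,"z": 0,"ax": 0,"ay": 0,"az": 0},
    {"x": 0,"y": 0,"z": 0,"ax": 0,"ay": 0,"az": 0},
    {"x": 0,"y": 0,"z": 0,"ax": 0,"ay": 0,"az": 0},
  ],
)

```text
t: 9.15
ee_pos: [0.5527, -0.0629, 0.0515]
tcp_rot: [-0.047, 0.999, -0.001, -0.0]
ft_force: [0.1, 0.2, -1.7]
finger_gap: 0.0176
```

```bash
cat >> h.py <<'E'
def brass(name):
    i=save("side",name);c=i[178:200,275:340].astype(int);m=(c[...,0]-c[...,2]>25)&(c[...,0]<200)
    v,u=np.nonzero(m);print("brass",len(u),list(zip(u+275,v+178))[:14])
E
python3 - <<'E'
from h import *
print(W2S(ctrl.sense()["ee_pos"]));brass("s3")
F=[]
for k in range(12): imaging.grab_frame("top");F.append(ctrl.sense()["ft_force"])
print(np.mean(F,0),np.std(F,0))
c=cv2.imread("pics/side2.png")[178:200,275:340].astype(int);m=(c[...,2]-c[...,0]>25)&(c[...,2]<200);v,u=np.nonzero(m);print(list(zip(u+275,v+178))[:14])
p=S2W(-.042,-.035);go(*p,.051,YS)
i=cv2.imread("pics/s3.png")[165:215,265:345]
cv2.imwrite("pics/c5.png",cv2.convertScaleAbs(cv2.resize(i,None,fx=8,fy=8,interpolation=cv2.INTER_CUBIC),alpha=2.5))
E
```

```text
[-0.04262615 -0.04075507]
brass 294 [(np.int64(303), np.int64(178)), (np.int64(304), np.int64(178)), (np.int64(305), np.int64(178)), (np.int64(306), np.int64(178)), (np.int64(307), np.int64(178)), (np.int64(308), np.int64(178)), (np.int64(309), np.int64(178)), (np.int64(321), np.int64(178)), (np.int64(322), np.int64(178)), (np.int64(323), np.int64(178)), (np.int64(324), np.int64(178)), (np.int64(325), np.int64(178)), (np.int64(303), np.int64(179)), (np.int64(304), np.int64(179))]
[ 0.03835652 -0.22671528 -1.07092392] [0.54236131 0.55071592 0.42366518]
[(np.int64(296), np.int64(178)), (np.int64(297), np.int64(178)), (np.int64(308), np.int64(178)), (np.int64(309), np.int64(178)), (np.int64(310), np.int64(178)), (np.int64(321), np.int64(178)), (np.int64(322), np.int64(178)), (np.int64(323), np.int64(178)), (np.int64(324), np.int64(178)), (np.int64(325), np.int64(178)), (np.int64(326), np.int64(178)), (np.int64(299), np.int64(179)), (np.int64(320), np.int64(179)), (np.int64(321), np.int64(179))]
t 9.8 pos [ 0.5526 -0.0629  0.0514] d [-0.018  0.142  0.011] rot [-0.004 -0.002  0.006] F [ 0.56  0.01 -0.96] gap 0.0176
```

View pics/c5.png

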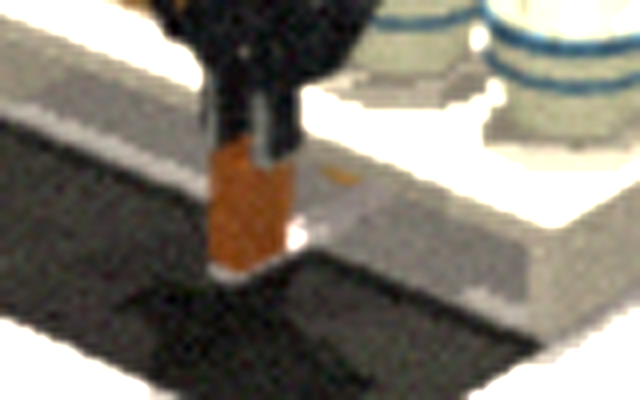

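```bash
cat >> h.py <<'E'
def feel(name,n=12):
    i=save("side",name);c=i[182:192,298:318].astype(float)/1
    w=c[...,0]-c[...,2];w=np.where((w>20)&(c[...,0]<150)&(np.arange(182,192)[:,None]>184),w,0);g=np.mgrid[182:192,298:318]
    print("brass uv",np.round([(w*g[1]).sum()/w.sum(),(w*g[0]).sum()/w.sum()],2) if w.any() else None,int(w.sum()))
    F=[]
    for k in range(n): imaging.grab_frame("top");F.append(ctrl.sense()["ft_force"])
    a=np.radians(YS);m=np.mean(F,0);print("Fshelf",np.round([m[0]*np.cos(a)+m[1]*np.sin(a),-m[0]*np.sin(a)+m[1]*np.cos(a),m[2]],2),"grip at",np.round(W2S(ctrl.sense()["ee_pos"])*1e3,1))
E
python3 - <<'E'
from h import *
feel("s4",3)
E
```

```text
brass uv [301.51 187.84] 1053
Fshelf [ 0.34 -0.33 -1.41] grip at [-42.7 -40.7]
```

Call:
step_arm(
  steps=[
    {"x": 0,"y": 0.1,"z": 0.01,"ax": 0,"ay": 0,"az": 0},
    {"x": 0,"y": 0.08,"z": 0,"ax": 0,"ay": 0,"az": 0},
    {"x": 0,"y": 0,"z": 0,"ax": 0,"ay": 0,"az": 0},
  ],
)

```text
t: 10.3
ee_pos: [0.5519, -0.0551, 0.051]
tcp_rot: [-0.046, 0.999, -0.001, -0.0]
ft_force: [0.3, -0.5, -1.0]
finger_gap: 0.0172
```

```bash
python3 - <<'E'
from h import *
feel("s5")
go(*S2W(-.042,-.029),.051,YS)
E
```

```text
brass uv [301.14 187.59] 640
Fshelf [-0.01 -0.12 -1.18] grip at [-42.7 -33.4]
t 10.95 pos [ 0.552  -0.0556  0.051 ] d [-0.018  0.11  -0.   ] rot [-0.004 -0.002  0.004] F [ 0.58 -1.   -0.87] gap 0.0176
```

Call:
step_arm(
  steps=[
    {"x": 0,"y": 0.1,"z": 0,"ax": 0,"ay": 0,"az": 0},
    {"x": 0,"y": 0,"z": 0,"ax": 0,"ay": 0,"az": 0},
    {"x": 0,"y": 0,"z": 0,"ax": 0,"ay": 0,"az": 0},
  ],
)

```text
t: 11.25
ee_pos: [0.5516, -0.0515, 0.0511]
tcp_rot: [-0.046, 0.999, -0.001, -0.0]
ft_force: [0.7, -0.2, -1.4]
finger_gap: 0.018
```

```bash
sed -i 's/298:318/303:318/g' h.py; python3 - <<'E'
from h import *
g=imaging.grab_frame
for n in("s4","s5"):
    imaging.grab_frame=lambda c:cv2.imread(f"pics/{n}.png")[:,:,::-1]
    feel(n,1)
imaging.grab_frame=g
feel("s6")
go(*S2W(-.042,-.025),.051,YS)
E
```

```text
brass uv [308.92 186.36] 238
Fshelf [ 0.66 -0.26 -1.42] grip at [-42.7 -29.3]
brass uv [309.12 186.23] 161
Fshelf [ 0.66 -0.26 -1.42] grip at [-42.7 -29.3]
brass uv [308.79 185.99] 160
Fshelf [-0.03  0.05 -0.94] grip at [-42.7 -29.4]
t 11.9 pos [ 0.5516 -0.0517  0.051 ] d [-0.018  0.111  0.   ] rot [-0.005 -0.002  0.003] F [ 0.31 -0.14  0.21] gap 0.0175
```

Call:
step_arm(
  steps=[
    {"x": 0,"y": 0.1,"z": 0,"ax": 0,"ay": 0,"az": 0},
    {"x": 0,"y": 0,"z": 0,"ax": 0,"ay": 0,"az": 0},
    {"x": 0,"y": 0,"z": 0,"ax": 0,"ay": 0,"az": 0},
  ],
)

```text
t: 12.2
ee_pos: [0.5513, -0.0483, 0.0512]
tcp_rot: [-0.045, 0.999, -0.002, -0.0]
ft_force: [-0.4, -1.0, -1.5]
finger_gap: 0.0175
```

```bash
python3 - <<'E'
from h import *
feel("s7")
go(*S2W(-.042,-.021),.051,YS)
i=cv2.imread("pics/s7.png")[165:215,265:345]
cv2.imwrite("pics/c6.png",cv2.convertScaleAbs(cv2.resize(i,None,fx=8,fy=8,interpolation=cv2.INTER_CUBIC),alpha=3))
E
```

```text
brass uv [306.3  185.62] 192
Fshelf [-0.04 -1.08 -1.12] grip at [-42.7 -26. ]
t 12.85 pos [ 0.5513 -0.0482  0.0511] d [-0.017  0.125  0.003] rot [-0.008 -0.002  0.001] F [-0.15  0.13 -1.38] gap 0.0175
```

View pics/c6.png

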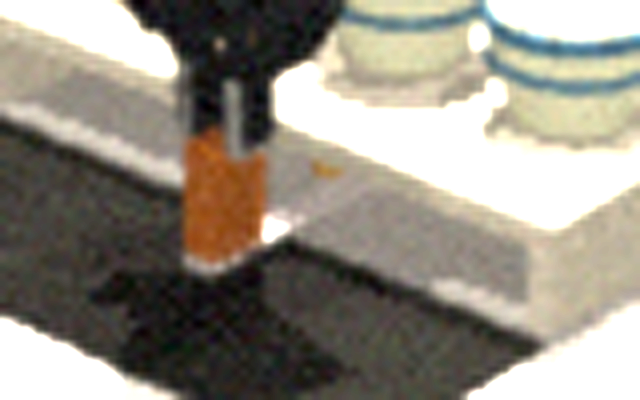

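Force −1.1 N and the sliver shifted left (308.8→306.3). So the blade is on the weight and the hook is behind it, reaching past it. Next I ease off 1–2 mm and drag straight out.

Call:
step_arm(
  steps=[
    {"x": 0,"y": -0.05,"z": 0,"ax": 0,"ay": 0,"az": 0},
    {"x": 0.2,"y": 0,"z": 0,"ax": 0,"ay": 0,"az": 0},
    {"x": 0.25,"y": 0,"z": 0,"ax": 0,"ay": 0,"az": 0},
    {"x": 0.25,"y": 0,"z": 0,"ax": 0,"ay": 0,"az": 0},
    {"x": 0.25,"y": 0,"z": 0,"ax": 0,"ay": 0,"az": 0},
  ],
)

```text
t: 13.35
ee_pos: [0.5118, -0.0535, 0.0512]
tcp_rot: [-0.046, 0.999, -0.002, 0.0]
ft_force: [0.9, 1.0, -0.5]
finger_gap: 0.0177
```

```bash
python3 - <<'E'
from h import *
feel("s8",6)
go(*S2W(-.183,-.027),.051,YS)
E
```

```text
brass uv [304.9  186.63] 701
Fshelf [ 0.11 -0.57 -1.24] grip at [-81.2 -27.8]
t 13.7 pos [ 0.5131 -0.0535  0.0512] d [2.544 0.023 0.005] rot [-0.006  0.     0.003] F [-0.23 -0.82 -1.82] gap 0.0175
```

Call:
step_arm(
  steps=[
    {"x": 0.25,"y": 0,"z": 0,"ax": 0,"ay": 0,"az": 0},
    {"x": 0.25,"y": 0,"z": 0,"ax": 0,"ay": 0,"az": 0},
    {"x": 0.25,"y": 0,"z": 0,"ax": 0,"ay": 0,"az": 0},
    {"x": 0.25,"y": 0,"z": 0,"ax": 0,"ay": 0,"az": 0},
    {"x": 0,"y": 0,"z": 0,"ax": 0,"ay": 0,"az": 0},
  ],
)

```text
t: 14.2
ee_pos: [0.4707, -0.0573, 0.0513]
tcp_rot: [-0.046, 0.999, -0.002, 0.001]
ft_force: [-0.1, -0.7, -1.0]
finger_gap: 0.0177
```

```bash
python3 - <<'E'
from h import *
feel("s9",6)
go(*S2W(-.183,-.027),.051,YS)
i=cv2.imread("pics/s9.png")[165:215,265:345]
cv2.imwrite("pics/c7.png",cv2.convertScaleAbs(cv2.resize(i,None,fx=8,fy=8,interpolation=cv2.INTER_CUBIC),alpha=2.5))
E
```

```text
brass uv [315.71 185.57] 49
Fshelf [-0.28 -0.01 -1.22] grip at [-121.7  -28. ]
t 14.55 pos [ 0.4728 -0.0573  0.0514] d [1.532 0.029 0.007] rot [-0.007  0.005  0.005] F [-0.14 -0.49 -1.99] gap 0.018
```

View pics/c7.png

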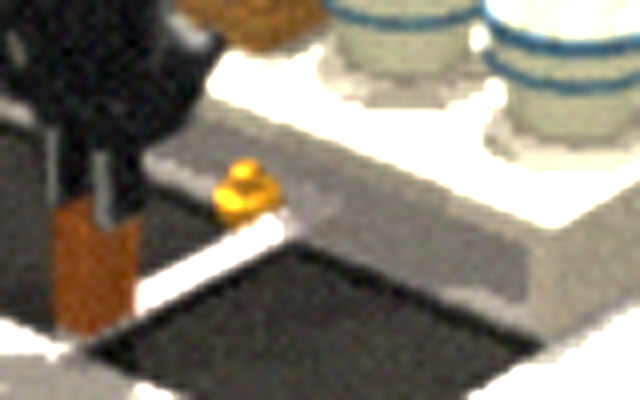

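The weight is at the shelf mouth, crop (245,195), tucked against the blade ahead of the hook. I'll keep dragging.

Call:
step_arm(
  steps=[
    {"x": 0.25,"y": 0,"z": 0,"ax": 0,"ay": 0,"az": 0},
    {"x": 0.25,"y": 0,"z": 0,"ax": 0,"ay": 0,"az": 0},
    {"x": 0.25,"y": 0,"z": 0,"ax": 0,"ay": 0,"az": 0},
    {"x": 0.25,"y": 0,"z": 0,"ax": 0,"ay": 0,"az": 0},
    {"x": 0.25,"y": 0,"z": 0,"ax": 0,"ay": 0,"az": 0},
    {"x": 0.25,"y": 0,"z": 0,"ax": 0,"ay": 0,"az": 0},
    {"x": 0,"y": 0,"z": 0,"ax": 0,"ay": 0,"az": 0},
  ],
)

```text
t: 15.25
ee_pos: [0.4077, -0.0625, 0.051]
tcp_rot: [-0.047, 0.999, -0.001, 0.001]
ft_force: [-0.3, -1.6, -0.8]
finger_gap: 0.0177
```

```bash
cat >> h.py <<'E'
def weight(name):
    for cam in("side","top"):
        i=save(cam,name+cam);h=cv2.cvtColor(i,cv2.COLOR_RGB2HSV)
        b=((h[...,0]>16)&(h[...,0]<32)&(h[...,1]>150)&(h[...,2]>60)).astype(np.uint8)
        n,l,s,ce=cv2.connectedComponentsWithStats(b)
        for k in range(1,n):
            if 8<s[k,4]<300 and 200<ce[k][0]<350 and 170<ce[k][1]<250: print(cam,s[k],np.round(ce[k],1),"shelf mm",np.round(W2S(ray(cam,*ce[k],.012))*1e3,1))
E
python3 - <<'E'
from h import *
weight("w1")
go(*S2W(-.183,-.027),.051,YS)
i=cv2.imread("pics/w1side.png")[140:260,220:380]
cv2.imwrite("pics/c8.png",cv2.convertScaleAbs(cv2.resize(i,None,fx=4,fy=4,interpolation=cv2.INTER_CUBIC),alpha=1.8))
E
```

```text
side [279 191   9   9  50] [282.7 195.3] shelf mm [-65.3   3.6]
top [277 194   9   8  53] [281.2 197.3] shelf mm [-66.6   0.1]
t 15.35 pos [ 0.4092 -0.0626  0.0513] d [-0.064  0.012  0.007] rot [-0.004  0.008  0.007] F [ 1.01 -0.31 -1.31] gap 0.0175
```

View pics/c8.png

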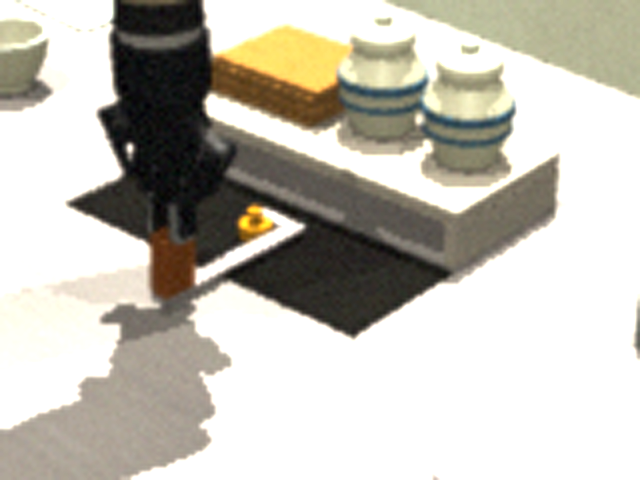

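The weight stands upright mid-mat at shelf (−65, 1) mm. Next I free the hook, lift, and carry the probe back to its original bare spot.

Call:
step_arm(
  steps=[
    {"x": -0.15,"y": -0.08,"z": 0,"ax": 0,"ay": 0,"az": 0},
    {"x": -0.1,"y": -0.05,"z": 0,"ax": 0,"ay": 0,"az": 0},
    {"x": 0,"y": 0,"z": -0.3,"ax": 0,"ay": 0,"az": 0},
    {"x": 0,"y": 0,"z": -0.5,"ax": 0,"ay": 0,"az": 0},
    {"x": 0,"y": 0,"z": -0.6,"ax": 0,"ay": 0,"az": 0},
    {"x": 0,"y": 0,"z": -0.3,"ax": 0,"ay": 0,"az": 0},
    {"x": 0,"y": 0,"z": 0,"ax": 0,"ay": 0,"az": 0},
  ],
)

```text
t: 16.05
ee_pos: [0.4221, -0.0673, 0.1236]
tcp_rot: [-0.047, 0.999, -0.001, 0.002]
ft_force: [0.1, 0.2, -1.9]
finger_gap: 0.0177
```

```bash
python3 - <<'E'
from h import *
weight("w2")
go(.44,-.315,.11,-10)
E
```

```text
side [279 191  10   9  60] [283.3 195.6] shelf mm [-65.5   0.6]
t 16.15 pos [ 0.4209 -0.0669  0.1216] d [ 0.113 -6.219  0.294] rot [-0.001  0.003  0.514] F [-0.59 -0.24 -0.36] gap 0.0178
```

Call:
step_arm(
  steps=[
    {"x": 0.1,"y": -0.6,"z": 0,"ax": 0,"ay": 0,"az": 0},
    {"x": 0,"y": -0.8,"z": 0,"ax": 0,"ay": 0,"az": 0},
    {"x": 0,"y": -0.9,"z": 0,"ax": 0,"ay": 0,"az": 0},
    {"x": 0,"y": -0.9,"z": 0,"ax": 0,"ay": 0,"az": 0},
    {"x": 0,"y": -0.9,"z": 0,"ax": 0,"ay": 0,"az": 0},
    {"x": 0,"y": -0.8,"z": 0,"ax": 0,"ay": 0,"az": 0},
    {"x": 0,"y": -0.3,"z": 0,"ax": 0,"ay": 0,"az": 0.2},
    {"x": 0,"y": 0,"z": 0,"ax": 0,"ay": 0,"az": 0.2},
  ],
)

```text
t: 16.95
ee_pos: [0.4318, -0.2778, 0.1081]
tcp_rot: [0.059, 0.998, 0.005, -0.007]
ft_force: [0.7, 0.5, -0.9]
finger_gap: 0.0176
```

```bash
python3 - <<'E'
from h import *
go(.44,-.315,.07,-10)
E
```

```text
t 16.95 pos [ 0.4318 -0.2778  0.1081] d [-0.328 -0.907  0.94 ] rot [ 0.016 -0.029  0.109] F [ 0.7   0.52 -0.92] gap 0.0176
```

Call:
step_arm(
  steps=[
    {"x": -0.2,"y": -0.4,"z": 0.1,"ax": 0.015,"ay": -0.03,"az": 0.1},
    {"x": -0.1,"y": -0.3,"z": 0.3,"ax": 0,"ay": 0,"az": 0},
    {"x": 0,"y": 0,"z": 0.3,"ax": 0,"ay": 0,"az": 0},
    {"x": 0,"y": 0,"z": 0,"ax": 0,"ay": 0,"az": 0},
    {"x": 0,"y": 0,"z": 0,"ax": 0,"ay": 0,"az": 0},
  ],
)

```text
t: 17.45
ee_pos: [0.4357, -0.3051, 0.0705]
tcp_rot: [0.086, 0.996, 0.005, -0.005]
ft_force: [-0.3, -0.2, -0.9]
finger_gap: 0.0174
```

```bash
python3 - <<'E'
from h import *
go(.44,-.315,.043,-10)
E
```

```text
t 17.45 pos [ 0.4357 -0.3051  0.0705] d [-0.155 -0.233  0.684] rot [ 0.017 -0.02   0.005] F [-0.26 -0.22 -0.95] gap 0.0174
```

Call:
step_arm(
  steps=[
    {"x": 0,"y": 0,"z": 0.2,"ax": 0.02,"ay": -0.02,"az": 0},
    {"x": 0,"y": 0,"z": 0.15,"ax": 0,"ay": 0,"az": 0},
    {"x": 0,"y": 0,"z": 0.1,"ax": 0,"ay": 0,"az": 0},
    {"x": 0,"y": 0,"z": 0.05,"ax": 0,"ay": 0,"az": 0},
    {"x": 0,"y": 0,"z": 0,"ax": 0,"ay": 0,"az": 0},
  ],
)

```text
t: 17.95
ee_pos: [0.4357, -0.3027, 0.0499]
tcp_rot: [0.084, 0.996, -0.0, -0.0]
ft_force: [-0.3, -0.5, -1.3]
finger_gap: 0.0177
```

```bash
python3 - <<'E'
from h import *
go(.44,-.315,.042,-10)
E
```

```text
t 17.95 pos [ 0.4357 -0.3027  0.0499] d [-0.157 -0.285  0.197] rot [-0.001 -0.002  0.012] F [-0.29 -0.52 -1.3 ] gap 0.0177
```

Call:
step_arm(
  steps=[
    {"x": 0,"y": 0,"z": 0.1,"ax": 0,"ay": 0,"az": 0},
    {"x": 0,"y": 0,"z": 0.07,"ax": 0,"ay": 0,"az": 0},
    {"x": 0,"y": 0,"z": 0.05,"ax": 0,"ay": 0,"az": 0},
    {"x": 0,"y": 0,"z": 0.04,"ax": 0,"ay": 0,"az": 0},
  ],
)

```text
t: 18.35
ee_pos: [0.4366, -0.3037, 0.0425]
tcp_rot: [0.084, 0.996, -0.001, 0.001]
ft_force: [-3.9, 3.9, 10.1]
finger_gap: 0.0173
```

```bash
python3 - <<'E'
from h import *
go(.44,-.315,.042,-10)
F=[]
for k in range(8): imaging.grab_frame("top");F.append(ctrl.sense()["ft_force"])
print(np.mean(F,0))
E
```

```text
t 18.35 pos [ 0.4366 -0.3037  0.0425] d [-0.13  -0.265  0.014] rot [-0.004  0.003  0.012] F [-3.92  3.92 10.07] gap 0.0173
[-2.60944521  1.99550401  5.86059972]
```

The probe is on the counter with light contact. I'll release it, opening partly first, then fully and lifting.

Call:
step_arm(
  grip=-1,
  steps=[
    {"x": 0,"y": 0,"z": 0,"ax": 0,"ay": 0,"az": 0},
    {"x": 0,"y": 0,"z": 0,"ax": 0,"ay": 0,"az": 0},
    {"x": 0,"y": 0,"z": 0,"ax": 0,"ay": 0,"az": 0},
    {"x": 0,"y": 0,"z": 0,"ax": 0,"ay": 0,"az": 0},
    {"x": 0,"y": 0,"z": 0,"ax": 0,"ay": 0,"az": 0},
    {"x": 0,"y": 0,"z": 0,"ax": 0,"ay": 0,"az": 0},
  ],
)

```text
t: 19.35
ee_pos: [0.4376, -0.3047, 0.0433]
tcp_rot: [0.084, 0.996, -0.002, 0.002]
ft_force: [0.7, -0.6, -0.6]
finger_gap: 0.0852
```

Call:
step_arm(
  steps=[
    {"x": 0,"y": 0,"z": -0.3,"ax": 0,"ay": 0,"az": 0},
    {"x": 0,"y": 0,"z": -0.6,"ax": 0,"ay": 0,"az": 0},
    {"x": 0,"y": 0,"z": -0.8,"ax": 0,"ay": 0,"az": 0},
    {"x": 0,"y": 0,"z": -0.8,"ax": 0,"ay": 0,"az": 0},
    {"x": 0,"y": 0,"z": -0.8,"ax": 0,"ay": 0,"az": 0},
    {"x": 0,"y": 0,"z": -0.4,"ax": 0,"ay": 0,"az": 0},
    {"x": 0,"y": 0,"z": 0,"ax": 0,"ay": 0,"az": 0},
  ],
)

```text
t: 20.05
ee_pos: [0.4362, -0.3032, 0.1999]
tcp_rot: [0.084, 0.996, -0.002, 0.002]
ft_force: [0.8, -0.1, 0.0]
finger_gap: 0.0855
```

```bash
python3 - <<'E'
from h import *
go(.44,-.315,.2,-10);weight("w3")
for n in("jar","mortar","carton"):
  for c in("top","side"):
    print(n,c,[(round(d["confidence"],2),d["location"]) for d in imaging.cut_out(c,n)[:1]])
i=cv2.imread("pics/w3side.png");cv2.imwrite("pics/c9.png",cv2.convertScaleAbs(cv2.resize(i[130:290,180:440],None,fx=3,fy=3,interpolation=cv2.INTER_CUBIC),alpha=1.5))
E
```

```text
t 20.05 pos [ 0.4362 -0.3032  0.1999] d [-0.142 -0.276 -0.   ] rot [-0.006  0.007  0.012] F [ 0.76 -0.13  0.03] gap 0.0855
side [279 191  10   9  63] [283.4 195.6] shelf mm [-65.5   0.1]
top [277 193   9   9  66] [281.2 196.9] shelf mm [-65.3   0.4]
jar top [(0.64, [182.1, 224.6])]
jar side [(0.83, [202.5, 167.1])]
mortar top [(0.84, [162.7, 190.7])]
mortar side [(0.82, [217.8, 152.5])]
carton top [(0.8, [386.8, 153.8])]
carton side [(0.96, [396.8, 221.9])]
```

View pics/c9.png

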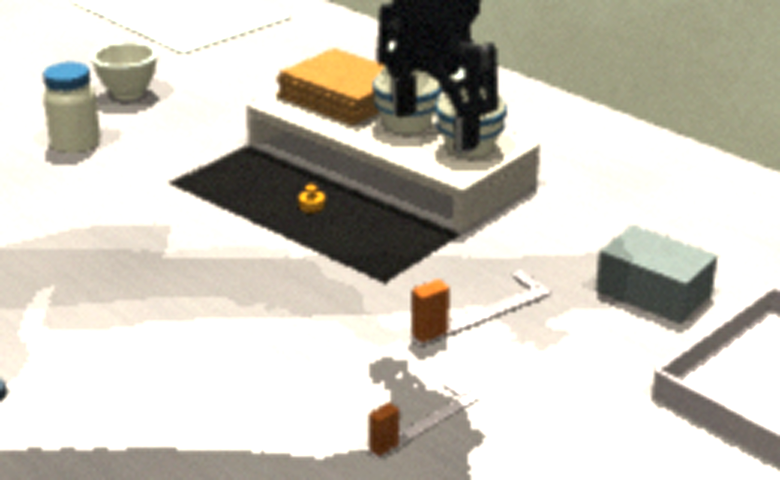

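The weight stands mid-mat (crop 312,198). The probe lies flat on the bare counter (430,310 to 545,290), the gripper is empty and the bystanders are unmoved. I'm handing in.

```bash
python3 -c "
from workcell import ctrl
print(ctrl.sign_off())"
```

```text
the job is handed in; nothing more can be done
None
```

The brass weight is out from under the shelf and stands in the middle of the mat. I laid the probe flat on the bare counter beside the mat and let go, then handed the job in at about 20 s of the 64 s allowed.

- **Feeling for the weight:** I took the middle-sized probe in through the clear lane and swept left. I stopped when the side force reached about 1.1 N and the visible bit of brass moved. I then eased off 1–2 mm and dragged the weight straight out.
- **Weight:** the last check put its centre at shelf x −65, y 0 mm, upright. The two cameras agreed to within 1 mm.
- **Jar, mortar and carton:** they showed within about 4 px of their first positions. That is network scatter, and the picture shows them standing where they were.
- **Forces:** setting the probe down gave about 10 N upward on the wrist, the highest I read and well inside the limits. Readings came only at the end of each move.
- **Divider:** I could not measure its bending directly. At 0.4 N per mm, the 1.1 N side force means under about 3 mm, though I had no readings during the drag itself.

No check failed or disagreed beyond that scatter.

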